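# Push the stage insert out over the end of its riser

### The arm

A 6-joint arm with a two-finger parallel gripper is mounted at the origin on a cart in front of the work surface, level with it; the furniture and walls round the work are solid. World frame = base frame: x ahead of the robot, y to its left, z up, the work surface at z = 0. Lengths are in m, angles in rad, forces in N, time in s.
With the tool pointing down it reaches from about 0.35 to 0.85 m from the base axis. Payload 8.1 kg.
Tool frame: the origin (TCP) lies at the very end of the fingers, on their centre line; the grasp point (between the pads) lies 19 mm behind it; z points along the fingers, y is the line along which they close (so a half turn about z gives the same grasp; the last joint's range is limited). The gripper opens to 85 mm and grips with 20 to 120 N. Pads are 22 mm wide; open, the fingers measure 114 mm over their backs; the gripper's body (76 mm by 85 mm) begins 54 mm behind the grasp point. The pads swing forward as they close: fully open they stand 13 mm farther back than shut.
Start: joints at [1.245, 0.13, 1.488, -0, 1.523, -0.085], TCP at [0.143, 0.583, 0.231] pointing down, gripper open.
Joint ranges: [-2.96, 2.96], [-0.89, 2.26], [0.02, 2.5], [-1.34, 4.48], [0, 2.73], [-2.66, 2.66]. Speed limits (rad/s): [2.39, 2.39, 2.79, 3.14, 3.14, 3.14].

### API

Orientations are given as a unit quaternion [w, x, y, z].
In Python, from bench import env gives the robot as it stands.
- The arm moves only by the tool carry_out, never from a script. Its argument "increments" is text: rows parted by semicolons, each of 5 numbers parted by spaces: the opening in per cent of the stroke, from 0 (shut) to 100 (fully open), then the shift along the tool's x, y, z in cm, then the turn about the tool's z in degrees. In form: gripper x y z turn; .... A call has 1 to 12 rows; each row shifts and turns the commanded pose from where the row before left it, along the tool's axes as they then stand; what a row does not reach is not made up. A row lasts 1/8 s, in which the tool goes at most 62.5 mm and 10.7 degrees, less where a joint would pass 70% of its speed; a pose out of reach is approached as far as the arm can. A call with a gripper value outside its range is refused whole. The fingers move at their own pace and stop on an object; the grip force is fixed at half the most. Time passes only in rows, so rows that do not move let the fingers close. It gives the time, the measured TCP pose, the force, the opening and the grip force at its end, in the units of the state.
- env.observe(): the state, without advancing time (a new reading comes with each control period).
- env.snapshot(name): name is "scene" or "top" or "wrist"; returns a dict with "img" (480x640x3 uint8, blue, green, red), "range_z" (480x640 float32, m along the optical axis (not along the pixel's ray), 0 where there is no reading), "fx", "fy", "cx", "cy" (pixels), "k1" (the pictures are not rectified: a ray, as slopes to the right and down, at radius r is drawn at 1 + k1 r^2 times it, then the intrinsics apply), "extrinsics" (4x4, takes a point from camera to world coordinates). Camera axes: x right, y down, z forward; pixel columns grow to the right and rows downward; lengths in m; the calibration is good to about 2 mm. A picture is of the moment at which its call begins.
- env.close_job(): hands the job in; it is judged then, once.
Trained networks look in a picture, given as the dict that the camera call returned (one of the last four; its "shot" number tells which), for a name from the list of things; names that differ only in an ending like _2 or _b are one class to them, and where a whole thing is asked for, a point or a joint stands for the part that bears it (a point fixed in the world has none). Each returns a list of dicts, best first, with "score" (0 to 1); they miss things now and then, are a little off and sometimes report something else, mostly with a low value. They report only what shows in the picture. A call takes as long as a camera call.
- env.outline_of(picture, target): "pixels" (480x640 bool, what is visible of it) and "extent" ([left, top, width, height] in pixels, round what is visible of it).
The state is a dict: "t": time; "joints": joint angles; "qvel": joint speeds; "joint_efforts": joint torques, N m; "tool_pos": TCP position; "tcp_rot": TCP orientation; "ft_force": force on the tool from outside, world axes, zero at the start; "wrist_torque": the same for the moment, N m; "finger_gap": finger opening in m; "finger_force": force on a finger pad.
Only numpy, scipy, OpenCV 4.12 (cv2) and the standard library are available. Lean on these libraries where they do the work, as an engineer would, in place of code of your own. Each camera call takes 0.05 s, during which the arm holds its last target. There are 200 camera calls.

### The job

Two flat microscope stage inserts lie on two low white risers, one on each side of the lamp supply box. Gently push the insert with the round hole towards the robot, along its riser, until its front edge sticks out about 3 cm past the riser's near end, lying square to that end, so that it can later be picked up by its edge. Only push it with the fingers: do not lift it off the riser or let it drop, and leave the insert with the slot and everything else where they are.

Things in the scene. Friction and masses are not known exactly. Their poses are not given: they have to be found in the camera images.
- round_riser: the low bench riser under the insert with the round hole (left or right of the lamp supply box; the two risers are alike): fixed, a white board 230 (its x) x 100 (its y) x 12 mm on two side cheeks; its flat top has no rims and is 45 mm above the table. Origin at the centre of its underside, on the table; its x axis points along it, away from the robot (it may stand turned by up to 0.1 rad); its near (robot) end is at x = -115 mm in its frame
- round_riser_edge (a point): middle of that riser's near end, on the top surface's edge; axes as the riser's (x away from the robot, along the riser). Keep the arm clear of the fixed lamp supply box between the risers (dark flat top, 166 mm high) and of a fixed pipette with a red bulb in a small cup, about 160 mm tall, left of the right-hand riser
- round_insert: dark metal microscope stage insert, a flat plate 100 (its x) x 60 (its y) x 6 mm thick, about 0.11 kg, lying loose and flat on its riser, its x axis roughly along the riser's; it has one round through hole of 34 mm in its middle; origin at the centre of its underside. It lies wholly on the riser, its front edge 5 to 50 mm from the near end, and slides under a push of 0.3 to 2 N
- round_insert_front (a point): middle of the round-hole insert's front (robot-side, -x) short edge, half-way up its thickness; axes as the insert's
- slot_insert: dark metal microscope stage insert, a flat plate 100 (its x) x 60 (its y) x 6 mm thick, about 0.11 kg, lying loose and flat on its riser, its x axis roughly along the riser's; it has one rectangular through slot of 60 x 24 mm along it; origin at the centre of its underside. It lies on the other riser and must stay
- dropper: plastic dropper 158 mm long, 15 mm thick, lying on the table right of the lamp supply box; origin in its middle, long axis y. To stay
- jar_a: brown jar, 36 mm wide, 79 mm tall, on the table beyond the lamp supply box; origin at the centre of its underside. To stay
- jar_b: brown jar, 36 mm wide, 79 mm tall, on the table beyond the lamp supply box; origin at the centre of its underside. To stay
- case: flat slide case 73 x 86 x 20 mm on the table beyond the jars; origin at the centre of its underside. To stay
- dish: lidded glass dish, 92 mm wide, 26 mm high, on the table beyond the lamp supply box; origin at the centre of its underside. To stay

How it is judged:
At the end, for the whole second after the job is handed in: The round-hole insert lies flat and still on its riser, its front edge 18 to 42 mm past the riser's near end, square to it within 0.15 rad and within 30 mm of the riser's middle line (x of round_insert_front in the frame of round_riser_edge between -0.042 and -0.018 m and y of round_insert in the frame of round_riser_edge between -0.03 and 0.03 m and angle between the x axis of round_insert and the x axis of round_riser, either way round below 0.15 rad and z of round_insert in the frame of round_riser_edge between -0.003 and 0.003 m and angle between round_insert's own z axis and vertical below 0.03 rad and linear speed of round_insert below 0.01 m/s); the robot touches nothing.
It fails at once if the round-hole insert is lifted, tipped or dropped off the riser (z of round_insert in the frame of round_riser_edge above 0.006 m or z of round_insert in the frame of round_riser_edge below -0.006 m or angle between round_insert's own z axis and vertical above 0.12 rad).
It fails at once if the round-hole insert is squeezed or pressed hard (over 40 N) (contact force between the fingers and round_insert above 40 N).
It fails at once if the slotted insert is moved by more than 15 mm (distance of slot_insert from where it was at the start of the episode above 0.015 m).
It fails at once if the dropper, a jar, the slide case or the dish is moved by more than 30 mm (distance of any of dropper, jar_a, jar_b, case, dish from where it was at the start of the episode above 0.03 m).
It also fails if it takes over 35 s, if anything falls off the work surface, if the arm or the gripper's body presses on something with over 40 N, if the wrist force passes 120 N, or if a joint passes its speed limit or range.

## Working session

There is one attempt and no reset: what is moved stays moved. The work goes in short steps, Python scripts to look and compute and a tool call to move; the robot and the scene stay as the last step left them, time stands still between calls to the robot, and variables do not carry over. Pictures are saved under pics/ and viewed, at most 10 in all, crops included, and the job is handed in when it is done.

Besides the shell and the picture viewer there is one more tool, called after ">>>" as name(argument=value, ...) on one line, values as JSON. carry_out: Moves the arm, as the interface text tells. Its arguments: {"type":"object","properties":{"increments":{"type":"string"}},"required":["increments"]}

```bash
mkdir -p pics; ls
cat > h.py <<'E'
import numpy as np, cv2
from bench import env
def pts(p, mask=None):
    K=np.array([[p["fx"],0,p["cx"]],[0,p["fy"],p["cy"]],[0,0,1]],float)
    z=p["range_z"]; m=(z>0) if mask is None else (mask&(z>0))
    v,u=np.nonzero(m)
    s=cv2.undistortPoints(np.c_[u,v].astype(np.float64)[:,None],K,np.array([p["k1"],0,0,0.])) [:,0]
    c=np.c_[s*z[v,u][:,None],z[v,u]]
    E=np.array(p["extrinsics"]); return c@E[:3,:3].T+E[:3,3], np.c_[u,v]
E
python3 - <<'E'
from h import *
s=env.observe(); print(s["t"],s["tool_pos"],s["tcp_rot"],s["finger_gap"],s["ft_force"])
p=env.snapshot("top"); cv2.imwrite("pics/top.png",p["img"])
for n in ["round_insert","slot_insert","round_riser"]:
    for r in env.outline_of(p,n)[:3]:
        P,_=pts(p,r["pixels"]); print(n,round(r["score"],2),r["extent"],np.round(np.median(P,0),3),np.round(np.percentile(P,[2,98],axis=0),3).tolist(),len(P))
p=env.snapshot("scene"); cv2.imwrite("pics/scene.png",p["img"])
for n in ["round_insert","slot_insert","round_riser"]:
    for r in env.outline_of(p,n)[:3]:
        P,_=pts(p,r["pixels"]); print(n,round(r["score"],2),r["extent"],np.round(np.median(P,0),3),len(P))
E
```

```text
pics
0.0 [0.14286791 0.58215454 0.23024063] [-2.01237791e-04  1.20094209e-01  9.92762049e-01 -9.24405458e-04] 0.0849745759265719 [-0.58364147  0.43745348 -0.31582781]
round_insert 0.74 [154.0, 267.0, 36.1, 60.5] [0.438 0.242 0.05 ] [[0.392, 0.213, 0.046], [0.489, 0.271, 0.053]] 1875
slot_insert 0.9 [433.6, 234.0, 35.7, 61.0] [ 0.5   -0.229  0.05 ] [[0.452, -0.257, 0.047], [0.548, -0.197, 0.053]] 1528
round_riser 0.65 [139.4, 221.5, 68.7, 132.3] [0.48  0.238 0.044] [[0.353, 0.189, 0.037], [0.575, 0.29, 0.047]] 6177
round_insert 0.9 [202.6, 330.7, 57.7, 66.1] [0.44  0.242 0.05 ] 1874
slot_insert 0.69 [383.2, 182.2, 54.4, 39.8] [ 0.501 -0.225  0.05 ] 983
round_riser 0.79 [167.2, 291.0, 122.8, 135.8] [0.467 0.241 0.045] 5720
round_riser 0.61 [303.0, 168.1, 14.5, 35.8] [ 0.656 -0.089  0.055] 552
```

View pics/top.png

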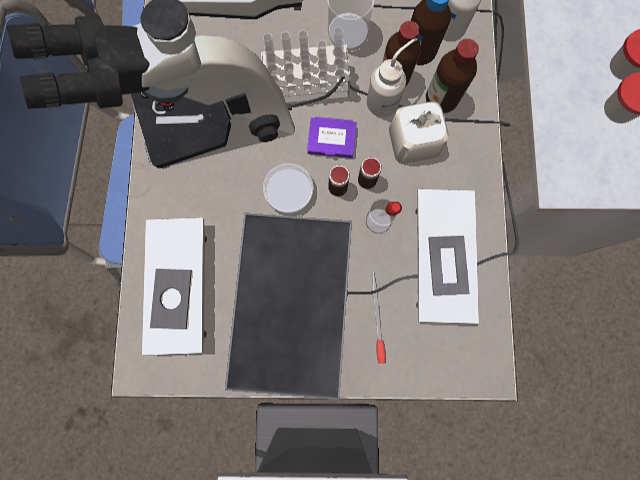

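View pics/scene.png

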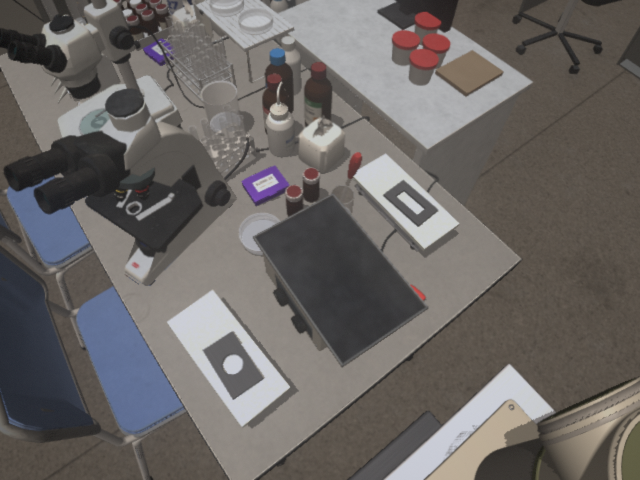

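```bash
python3 - <<'E'
from h import *
for cam in ["top","scene"]:
    p=env.snapshot(cam)
    ms={n:env.outline_of(p,n)[0]["pixels"] for n in ["round_insert","round_riser"]}
    P,_=pts(p)
    reg=(P[:,0]>.3)&(P[:,0]<.65)&(P[:,1]>.15)&(P[:,1]<.33)&(P[:,2]>.036)&(P[:,2]<.058)
    Q=P[reg]; 
    for nm,q in [("board+insert",Q),("insert",pts(p,ms["round_insert"])[0])]:
        r=cv2.minAreaRect(q[:,:2].astype(np.float32)); print(cam,nm,np.round(r[0],3),np.round(r[1],3),round(r[2],2),len(q))
    m=env.outline_of(p,"round_insert")
    E
    # heights: tall things near
E
sed -i 's/x/x/' h.py
```

```text
top board+insert [0.464 0.241] [0.23  0.101] 2.8 8028
top insert [0.44  0.243] [0.063 0.1  ] 88.56 1856Traceback (most recent call last):
  File "<stdin>", line 11, in <module>
NameError: name 'E' is not defined
```

The top view shows the round-hole insert on the left riser at about (171,299). The riser spans pixels (142–203, 219–354). The box's left edge is at columns 228–245, and the slotted insert is on the right riser at (449,265). The scene view agrees. Next I'll refine the yaw angles and check clearance to the box.

```bash
cat >> h.py <<'E'
def plane(p,uv,z):
    K=np.array([[p["fx"],0,p["cx"]],[0,p["fy"],p["cy"]],[0,0,1]],float)
    s=cv2.undistortPoints(np.asarray(uv,np.float64).reshape(-1,1,2),K,np.array([p["k1"],0,0,0.]))[:,0]
    E=np.array(p["extrinsics"]); d=np.c_[s,np.ones(len(s))]@E[:3,:3].T; o=E[:3,3]
    return (o+d*((z-o[2])/d[:,2])[:,None])[:,:2]
def rect(q):
    c,(w,h),a=cv2.minAreaRect(q.astype(np.float32)); 
    if w<h: a-=90; w,h=h,w
    return np.round([*c,w,h,(a+45)%90-45 if abs(a)>45 else a],4)
def blob(m):
    n,l,st,_=cv2.connectedComponentsWithStats(m.astype(np.uint8)); return l==1+np.argmax(st[1:,4])
def measure(p):
    a=env.outline_of(p,"round_insert"); b=env.outline_of(p,"round_riser")
    g=p["img"].min(2); k=np.ones((9,9),np.uint8)
    rm=cv2.dilate((b[0]["pixels"]|a[0]["pixels"]).astype(np.uint8),k)>0
    im=cv2.dilate(a[0]["pixels"].astype(np.uint8),k)>0
    w=blob(rm&(g>185)); d=blob(im&(g<150)&(p["img"].max(2)<150))
    f=lambda m,z: rect(plane(p,np.argwhere(m)[:,::-1],z))
    return f(w,.045),f(d,.051)
E
python3 - <<'E'
from h import *
for cam in ["top","scene"]:
    p=env.snapshot(cam); print(cam,*measure(p))
    P,_=pts(p); B=P[(P[:,2]>.155)&(P[:,2]<.175)&(P[:,0]>.25)&(P[:,0]<.62)&(abs(P[:,1])<.2)]
    print("box",rect(B[:,:2]), B[:,1].max()); 
    R=P[(P[:,0]>.36)&(P[:,0]<.57)&(abs(P[:,1]-.24)<.04)&(P[:,2]>.03)&(P[:,2]<.0475)]; print("z top",np.median(R[:,2]))
E
```

```text
top [ 0.6332  0.048   0.0795  0.0794 44.499 ] [ 0.4411  0.2406  0.098   0.0615 -1.6365]
box [ 0.4379  0.0072  0.2765  0.2135 -4.0042] 0.12216746716874197
z top 0.044314967053030396
scene [0.465  0.2405 0.2279 0.0982 2.6592] [ 0.4401  0.2406  0.1013  0.0612 -1.5358]
box [ 4.4040e-01  2.6000e-03  2.8360e-01  2.2010e-01 -4.2797e+00] 0.12265884080944686
z top 0.04466070623928142
```

Both cameras agree: the riser is centred at (0.4645, 0.241) with yaw +2.7°, and the insert at (0.440, 0.2406) with yaw −1.6°. That leaves about 71 mm to push. I'll square the tool to the riser, half-close the fingers and go above the space behind the insert.

>>> carry_out(increments="30 0 0 0 -8.3; 30 0 0 0 -8.2; 30 -3 -3 0 0; 30 -3.5 -3.5 0 0; 30 -4 -4 0 0; 30 -4 -4 0 0; 30 -4 -4 0 0; 30 -4 -4 0 0; 30 -4 -4 0 0; 30 -4 -4 0 0; 30 -3.7 -3.5 0 0; 30 -2 -1.6 0 0")

```text
t: 2.4
tool_pos: [0.5232, 0.2419, 0.2313]
tcp_rot: [0.0, -0.022, 1.0, -0.0]
ft_force: [0.6, -0.3, 0.1]
finger_gap: 0.0259
finger_force: 0.0
```

```bash
cat >> h.py <<'E'
def tool():
    from scipy.spatial.transform import Rotation as R
    s=env.observe(); q=s["tcp_rot"]; M=R.from_quat([*q[1:],q[0]]).as_matrix()
    a=np.radians(2.7); r=np.array([[np.cos(a),np.sin(a)],[-np.sin(a),np.cos(a)]])@(s["tool_pos"][:2]-[.4645,.241])
    print("t",s["t"],"tcp",np.round(s["tool_pos"],4),"riser xy",np.round(r,4),"toolx yaw",np.degrees(np.arctan2(-M[1,0],-M[0,0])).round(2),"tilt",np.degrees(np.arccos(-M[2,2])).round(2),"gap",round(s["finger_gap"],4),"F",np.round(s["ft_force"],2))
E
python3 - <<'E'
from h import *
tool(); p=env.snapshot("wrist"); cv2.imwrite("pics/w1.png",p["img"]); tool()
E
```

```text
t 2.4 tcp [0.5232 0.2419 0.2313] riser xy [ 0.0587 -0.0018] toolx yaw 2.56 tilt 0.03 gap 0.0259 F [ 0.55 -0.3   0.14]
t 2.45 tcp [0.5247 0.2406 0.2312] riser xy [ 0.0602 -0.0032] toolx yaw 2.51 tilt 0.11 gap 0.0256 F [-1.12 -2.53  0.41]
```

View pics/w1.png

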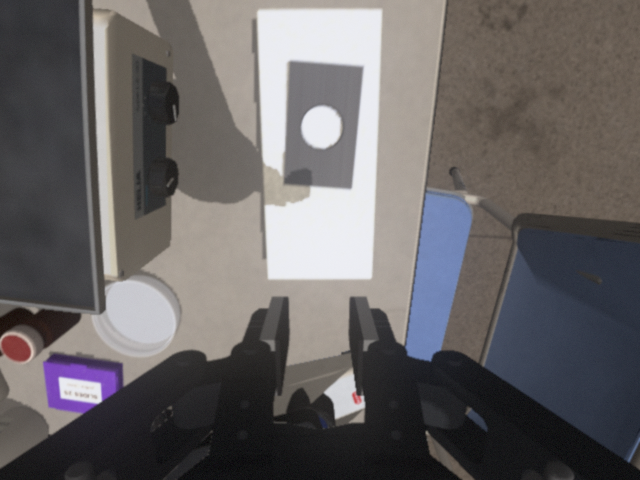

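The wrist view shows the insert at (325,125), lying slightly skewed on the riser, with the fingers symmetric about column 318 on the far side. The way down is clear.

>>> carry_out(increments="30 0 0.3 3 0; 30 0 0 4 0; 30 0 0 4 0; 30 0 0 3.5 0; 30 0 0 2 0; 30 0 0 1 0; 30 0 0 0 0")

```text
t: 3.32
tool_pos: [0.5214, 0.2473, 0.0565]
tcp_rot: [0.0, -0.024, 1.0, 0.0]
ft_force: [-0.8, 1.0, -0.9]
finger_gap: 0.0253
finger_force: 0.0
```

Run:
```python
from h import *
tool(); p=env.snapshot("wrist"); cv2.imwrite("pics/w2.png",p["img"])
P,uv=pts(p); m=(P[:,2]<.075)&(P[:,2]>.052)&(P[:,0]>.49)&(P[:,0]<.56)&(abs(P[:,1]-.24)<.05)
for s in (-1,1):
    k=m&((P[:,1]-.2435)*s>0); print(k.sum(), k.any() and np.round(np.percentile(P[k],[1,50,99],axis=0),4).tolist())
```

```text
t 3.325 tcp [0.5214 0.2473 0.0565] riser xy [0.0572 0.0036] toolx yaw 2.71 tilt 0.0 gap 0.0253 F [-0.81  0.95 -0.85]
734 [[0.5107, 0.2198, 0.0575], [0.5153, 0.2297, 0.068], [0.5324, 0.234, 0.0748]]
735 [[0.5092, 0.2587, 0.0569], [0.5131, 0.2619, 0.0678], [0.5309, 0.2722, 0.0748]]
```

View pics/w2.png

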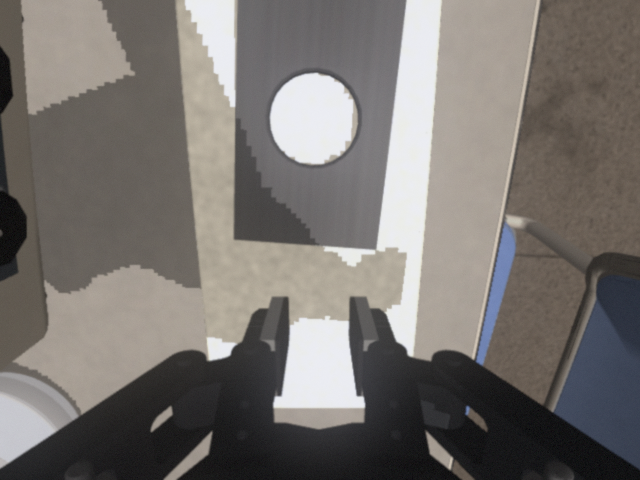

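The wrist view shows the fingers (tips at about (277,300) and (361,300)) sitting about 2 cm behind the insert's back edge, which runs from (235,240) to (377,248). They are slightly to the right of the insert's middle. I'll centre and go down.

>>> carry_out(increments="30 0 -0.5 0 0; 30 0 0 0.4 0; 30 0 0 0.3 0; 30 0 0 0.1 0; 30 0 0 0 0")

```text
t: 4.0
tool_pos: [0.5214, 0.2422, 0.0481]
tcp_rot: [-0.0, -0.024, 1.0, -0.0]
ft_force: [-0.0, -0.4, 1.1]
finger_gap: 0.0256
finger_force: 0.0
```

Run:
```python
from h import *
tool(); p=env.snapshot("wrist"); tool()
P,uv=pts(p); m=(P[:,2]<.07)&(P[:,2]>.0475)&(P[:,0]>.50)&(P[:,0]<.56)&(abs(P[:,1]-.24)<.05)
print(np.round(np.percentile(P[m],[0,1,50,99],axis=0),4).tolist())
b=(abs(P[:,1]-.24)<.04)&(P[:,0]>.36)&(P[:,0]<.56)&(P[:,2]>.035)&(P[:,2]<.06); h,e=np.histogram(P[b,2],np.arange(.04,.06,.001)); print(h)
```

```text
t 4.0 tcp [0.5214 0.2422 0.0481] riser xy [ 0.0569 -0.0015] toolx yaw 2.7 tilt 0.02 gap 0.0256 F [-0.04 -0.43  1.12]
t 4.05 tcp [0.5215 0.2422 0.0482] riser xy [ 0.057  -0.0015] toolx yaw 2.7 tilt 0.01 gap 0.0257 F [ 0.35 -0.16  0.21]
[[0.5089, 0.2143, 0.0475], [0.5092, 0.2149, 0.0492], [0.5133, 0.2535, 0.0617], [0.5317, 0.2669, 0.0699]]
[    0    22  1909 15751 15554  1975   126   165  2267 14454 15024  2327
   105    69    80    77    74   107   104]
```

>>> carry_out(increments="30 0 0 0.1 0; 30 0 0 0.1 0; 30 0 0 0 0; 30 0 0 0 0")

```text
t: 4.55
tool_pos: [0.5216, 0.2422, 0.0463]
tcp_rot: [0.0, -0.024, 1.0, -0.0]
ft_force: [0.3, 0.3, 0.4]
finger_gap: 0.0257
finger_force: 0.0
```

>>> carry_out(increments="30 0 0 0.1 0; 30 0 0 0.1 0; 30 0 0 0 0")

```text
t: 4.92
tool_pos: [0.5216, 0.2422, 0.0449]
tcp_rot: [0.0, -0.024, 1.0, -0.0]
ft_force: [-2.7, -2.3, 5.5]
finger_gap: 0.0258
finger_force: 2.9
```

Light contact with the riser at z = 0.045 confirms the tip height. I'll rise about 2.5 mm and start pushing slowly along the riser (+tool x).

>>> carry_out(increments="30 0 0 -0.25 0; 30 0.5 0 0 0; 30 0.5 0 0 0; 30 0.4 0 0 0; 30 0.4 0 0 0; 30 0.4 0 0 0; 30 0.4 0 0 0; 30 0.4 0 0 0; 30 0 0 0 0")

```text
t: 6.05
tool_pos: [0.4912, 0.2407, 0.0468]
tcp_rot: [-0.0, -0.024, 1.0, -0.0]
ft_force: [-0.0, 0.1, 0.6]
finger_gap: 0.0259
finger_force: 0.0
```

Run:
```python
from h import *
tool(); p=env.snapshot("wrist"); cv2.imwrite("pics/w3.png",p["img"])
```

```text
t 6.05 tcp [0.4912 0.2407 0.0468] riser xy [ 0.0267 -0.0015] toolx yaw 2.71 tilt 0.01 gap 0.0259 F [-0.05  0.12  0.56]
```

View pics/w3.png

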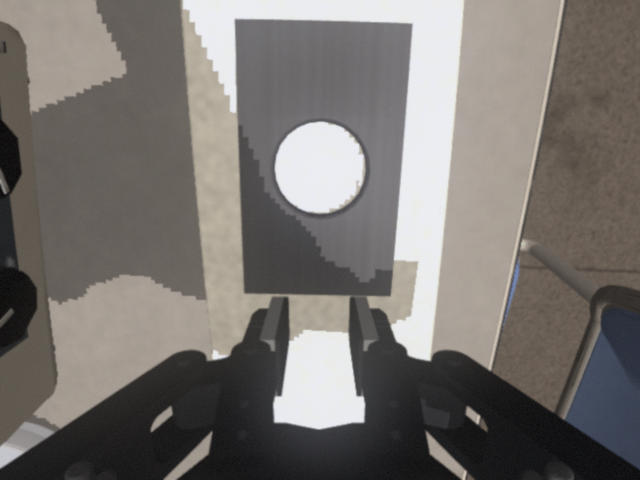

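The insert is now touching both fingers (back edge from (245,293) to (390,296), nearly square). I'll go on pushing.

>>> carry_out(increments="30 0.4 0 0 0; 30 0.4 0 0 0; 30 0.4 0 0 0; 30 0.4 0 0 0; 30 0.4 0 0 0; 30 0.4 0 0 0; 30 0.4 0 0 0; 30 0.4 0 0 0; 30 0.4 0 0 0; 30 0.4 0 0 0; 30 0.4 0 0 0; 30 0 0 0 0")

```text
t: 7.6
tool_pos: [0.4471, 0.2386, 0.0466]
tcp_rot: [-0.0, -0.024, 1.0, -0.0]
ft_force: [0.5, -0.2, 0.1]
finger_gap: 0.0258
finger_force: 0.0
```

```bash
cat >> h.py <<'E'
def ins(p):
    r=env.outline_of(p,"round_insert")[0]; k=np.ones((9,9),np.uint8)
    im=cv2.dilate(r["pixels"].astype(np.uint8),k)>0
    P,uv=pts(p,im); a=np.radians(2.7); M=np.array([[np.cos(a),np.sin(a)],[-np.sin(a),np.cos(a)]])
    q=P[(P[:,2]>.0478)&(P[:,2]<.056)][:,:2]; q=(q-[.4645,.241])@M.T
    print("score",round(r["score"],2),"front past end",round(-.115-np.percentile(q[:,0],.5),4),"back",np.percentile(q[:,0],99.5).round(4),"rect in riser frame",rect(q),"z",np.median(P[:,2]).round(4))
E
python3 - <<'E'
from h import *
tool()
for c in ["top","scene","wrist"]:
    p=env.snapshot(c); cv2.imwrite(f"pics/{c}4.png",p["img"]); print(c); ins(p)
E
```

```text
t 7.6 tcp [0.4471 0.2386 0.0466] riser xy [-0.0175 -0.0015] toolx yaw 2.71 tilt 0.04 gap 0.0258 F [ 0.48 -0.22  0.11]
top
score 0.66 front past end 0.0142 back -0.0303 rect in riser frame [-7.7100e-02 -1.4000e-03  1.0430e-01  6.2900e-02 -1.7245e+00] z 0.0501
scene
score 0.6 front past end 0.0143 back -0.0308 rect in riser frame [-8.61000e-02  2.03000e-02  1.09900e-01  4.53000e-02  2.27735e+01] z 0.0498
wrist
score 0.94 front past end 0.0133 back -0.0291 rect in riser frame [-0.0782 -0.0031  0.1015  0.0607  0.1067] z 0.0499
```

View pics/scene4.png

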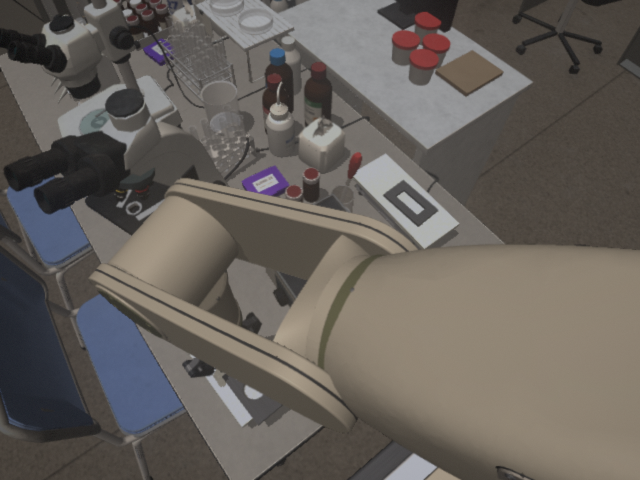

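The scene view is mostly blocked by the arm, but the insert is visible at about (250,395), still on the riser. All three cameras put the front edge about 14 mm past the end, nearly square, so 1.6 cm remain. After that I'll back off and rise.

>>> carry_out(increments="30 0.4 0 0 0; 30 0.4 0 0 0; 30 0.4 0 0 0; 30 0.3 0 0 0; 30 0.1 0 0 0; 30 0 0 0 0; 30 -0.5 0 0 0; 30 -1 0 0 0; 30 0 0 -2 0; 30 0 0 -4 0; 30 0 0 -4 0; 30 0 0 0 0")

```text
t: 9.4
tool_pos: [0.4499, 0.2397, 0.1511]
tcp_rot: [0.004, -0.023, 1.0, 0.001]
ft_force: [-0.0, -0.5, 0.1]
finger_gap: 0.0257
finger_force: 0.0
```

Run:
```python
from h import *
tool()
for c in ["top","wrist"]:
    p=env.snapshot(c); cv2.imwrite(f"pics/{c}5.png",p["img"]); print(c); ins(p)
    if c=="wrist":
        P,_=pts(p); q=P[(P[:,2]>.038)&(P[:,2]<.056)&(abs(P[:,1]-.24)<.07)&(P[:,0]>.28)&(P[:,0]<.56)]
        w=q[q[:,2]<.0475]; print("white board min x (near end, ~.350 expected):",np.percentile(w[:,0],.5).round(4))
```

```text
t 9.4 tcp [0.4499 0.2397 0.1511] riser xy [-0.0146 -0.0006] toolx yaw 2.69 tilt 0.44 gap 0.0257 F [-0.03 -0.47  0.1 ]
top
score 0.87 front past end 0.0298 back -0.0455 rect in riser frame [-0.0927 -0.0014  0.1051  0.0613  0.0786] z 0.0492
wrist
score 0.9 front past end 0.0286 back -0.0448 rect in riser frame [-0.0944 -0.0032  0.1     0.0605 -0.2783] z 0.0498
white board min x (near end, ~.350 expected): 0.3519
```

View pics/wrist5.png

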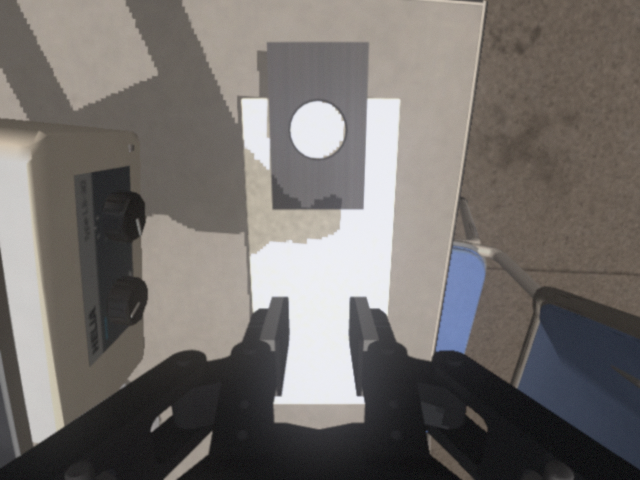

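The insert sticks out about 30 mm, square and centred (front edge at row 42, riser end at row 98, plate 168 px long for its 100 mm). The fingers are clear, so I'll hand in.

```bash
python3 -c "
from h import *
print(env.close_job())"
```

```text
the job is handed in; nothing more can be done
None
```

I pushed the round-hole insert along its riser until its front edge stuck out about 3 cm past the near end, square and centred; the fingers were clear when I handed the job in, and no verdict came back.

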